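# Reset the breaker under the push-latch flap

## Robot

A 7-joint arm with a two-finger parallel gripper is mounted at the origin on the work surface. World frame = base frame: x ahead of the robot, y to its left, z up, the work surface at z = 0. Lengths are in mm, angles in rad, forces in N, time in s.
With the tool pointing down it reaches from about 400 to 875 mm from the base axis. Payload 4.4 kg.
Tool frame: the origin (TCP) lies at the very end of the fingers, on their centre line; the grasp point (between the pads) lies 19 mm behind it; z points along the fingers, y is the line along which they close (so a half turn about z gives the same grasp; the last joint's range is limited). The gripper opens to 85 mm and grips with 20 to 120 N. Pads are 22 mm wide; open, the fingers measure 114 mm over their backs; the gripper's body (76 mm by 85 mm) begins 54 mm behind the grasp point. The pads swing forward as they close: fully open they stand 13 mm farther back than shut.
Start: joints at [-1.334, 0.628, 0.038, 1.517, -0.027, 0.996, -0.02], TCP at [193.802, 620.45, 231.313] pointing down, gripper open.
Joint ranges: [-3.06, 3.06], [-0.37, 2.12], [-1.25, 1.32], [0.18, 2.47], [-1.1, 4.24], [0.23, 1.98], [-2.94, 2.94]. Speed limits (rad/s): [2.57, 2.57, 3.14, 3.14, 3.14, 3.14, 3.14].

## Interface

Orientations are given as [roll, pitch, yaw] about the fixed x, y, z axes, in that order (R = Rz(yaw) Ry(pitch) Rx(roll)).
In Python, from cell import ctrl gives the robot as it stands.
- The arm moves only by the tool step_arm, never from a script. Its argument "series" is a list that holds one entry, the list of rows, each a list of 7 numbers: the turn, a rotation vector about the tool's x, y, z as a fraction of full scale, then the shift along the tool's x, y, z as a fraction of full scale, then the closure, from 0 (fully open) to 1 (shut). In form: [[[ax, ay, az, tx, ty, tz, gripper], ...]]. A call has 1 to 12 rows; each row shifts and turns the commanded pose from where the row before left it, along the tool's axes as they then stand; what a row does not reach is not made up. Full scale, the value 1, is 150 mm for a shift and 45 degrees for a turn. A row lasts 1/10 s, in which the tool goes at most 50 mm and 8.59 degrees, less where a joint would pass 70% of its speed; a pose out of reach is approached as far as the arm can. A call with a number of a shift or a turn outside -1 to 1 is refused whole. A call with a gripper value outside its range is refused whole. The fingers move at their own pace and stop on an object; the grip force is fixed at half the most. Time passes only in rows, so rows that do not move let the fingers close. It gives the time, the measured TCP pose, the force, the opening and the grip force at its end, in the units of the state.
- ctrl.read_state(): the state, without advancing time (a new reading comes with each control period).
- ctrl.get_image(name): name is "scene" or "top"; returns a dict with "img" (400x640x3 uint8, red, green, blue), "fx", "fy", "cx", "cy" (pixels), "R" (3x3) and "t" (3): a world point X has camera coordinates R X + t. Camera axes: x right, y down, z forward; pixel columns grow to the right and rows downward; lengths in mm; the calibration is good to about 2 mm. A picture is of the moment at which its call begins. There is no depth.
- ctrl.finish_job(): hands the job in; it is judged then, once.
Trained networks look in a picture, given as the dict that the camera call returned (one of the last four; its "shot" number tells which), for a name from the list of things; names that differ only in an ending like _2 or _b are one class to them, and where a whole thing is asked for, a point or a joint stands for the part that bears it (a point fixed in the world has none). Each returns a list of dicts, best first, with "score" (0 to 1); they miss things now and then, are a little off and sometimes report something else, mostly with a low value. They report only what shows in the picture. A call takes as long as a camera call.
- ctrl.recognise(picture, thing): "centre" ([column, row] in pixels, amid what is visible of it).
The state is a dict: "clock": time; "qpos": joint angles; "qd": joint speeds; "tau": joint torques, N m; "eef_pos": TCP position; "tool_rot": TCP orientation; "force": force on the tool from outside, world axes, zero at the start; "torque": the same for the moment, N m; "width": finger opening in mm; "gripper_force": force on a finger pad.
Only numpy, scipy, OpenCV 4.12 (cv2) and the standard library are available. Lean on these libraries where they do the work, as an engineer would, in place of code of your own. Each camera call takes 0.05 s, during which the arm holds its last target. There are 200 camera calls.

## Task

The bench power supply has tripped. Press its top flap so that it pops open, push the breaker button in the well under it fully home, then press the flap down again until it stays latched shut. Only press with the fingertips: do not pick up or shift the things on and beside the supply.

Things in the scene. Friction and masses are not known exactly. Their poses are not given: they have to be found in the camera images.
- supply: Bench power supply, a fixed grey box 220 (x) x 260 (y) x 90 mm high; origin at the centre of its underside on the table, x axis from its black front panel with knobs (facing the robot) to its back. In its flat top deck (z = 90 mm) is a well, 130 x 100 mm (x -68 to 62, y -50 to 50), floor at z = 57 mm, covered by the flap.
- flap_hinge (a point): Point on the flap's hinge line, fixed on the supply at x 62, y 0, z 90 mm in the supply's frame, axes as the supply's. The hinge line runs along the supply's y axis, at the side of the flap farther from the front panel. To shut the open flap, push its outer face from behind (the back side) towards the front panel, then down: pressing straight down on its raised edge jams it by friction.
- flap (a joint): Flap angle (rad): 0 = shut, latched; -0.07 = pressed to its stop (free edge 8 mm lower); 1.15 = fully open (stop). Push-push latch: press the shut flap to its stop, let go, and a spring (0.2 N m shut, 0.1 open) swings it open in about 1 s; press the open flap down to its stop, let go, and it latches at 0. It takes 3 N at the free edge, 8 N 30 mm from the hinge. Each further press unlatches again.
- flap_edge (a point): Top middle of the free edge of the flap: an aluminium plate 120 (hinge to edge) x 90 x 10 mm with a thin dark pad by this edge. Moves with the flap: 122 mm from the hinge line; shut, at z = 97 mm, 7 mm above the deck, nearest the front panel; fully open, about 44 mm from the hinge line horizontally and 114 mm above the deck, outer face up and back. x axis edge to hinge, z out of the outer face.
- button_top (a point): Centre of the top of the breaker button, a round white plastic button 22 mm across in a steel collar in the well, at x -38, y 0 in the supply's frame (100 mm from the hinge line, 30 mm from the well's front wall), pressed straight down. Its top is at z = 74 mm when tripped and 66 mm when fully home; z up.
- breaker_button (a joint): How far the button is pushed in (m): 0 to 0.0015 tripped (standing out), 0.008 fully home (stop). About 3 N moves it and it stays where it is left.
- spool: Metal solder spool 52 mm across, 30 mm high, loose, standing on the supply's deck beside the flap; origin at the centre of its underside. Leave alone.
- flux_jar: Amber jar with black lid, 44 mm across, 40 mm high, loose, standing on the supply's deck on the other side of the flap; origin at the centre of its underside. Leave alone.
- meter: Orange multimeter lying on its back on the table to one side of the supply, 185 x 88 x 43 mm, loose; origin at the centre of its underside. Leave alone.
- cleaner: White bottle, 60 mm across, 150 mm high, loose, standing on the table beside the supply; origin at the centre of its underside. Leave alone.

How it is judged (in metres and radians):
On the way, in this order (a step that is already met when the one before it is completed fails the run):
1. the flap has been popped open (beyond 1.0 rad) (value of joint flap above 1 rad), for 0.1 s.
2. with the flap open, the breaker button is pushed fully home (more than 6.5 of 8 mm) (value of joint breaker_button above 0.0065 m and value of joint flap above 0.5 rad), for 0.1 s.
3. the flap is pressed down past level (value of joint flap below -0.03 rad), for 0.02 s.
At the end, for the whole second after the job is handed in: The flap is latched shut (within 0.03 rad of level) and at rest, the breaker button is in by more than 6.5 of its 8 mm, and the spool, jar, meter and bottle are within 30 mm of where they were (value of joint flap between -0.03 and 0.03 rad and velocity of joint flap between -0.05 and 0.05 rad/s and value of joint breaker_button above 0.0065 m and distance of each of spool, flux_jar, meter, cleaner from where it was at the start of the episode below 0.03 m); the robot touches nothing.
It fails at once if a bystander (spool, jar, meter or bottle) is lifted, carried or shifted by more than 30 mm (distance of any of spool, flux_jar, meter, cleaner from where it was at the start of the episode above 0.03 m).
It also fails if it takes over 51 s, if anything falls off the work surface, if the arm or the gripper's body presses on something with over 40 N, if the wrist force passes 120 N, or if a joint passes its speed limit or range.

## Working session

There is one attempt and no reset: what is moved stays moved. The work goes in short steps, Python scripts to look and compute and a tool call to move; the robot and the scene stay as the last step left them, time stands still between calls to the robot, and variables do not carry over. Pictures are saved under pics/ and viewed, at most 10 in all, crops included, and the job is handed in when it is done.

Besides the shell and the picture viewer there is one more tool, called after ">>>" by a JSON object that holds its "op" and its "data", one argument or row to a line. step_arm: Moves the arm, as the interface text tells. Shift numbers are shares of 150 mm and turn numbers shares of 45 degrees, none past 1 either way. Its arguments: {"type":"object","properties":{"series":{"type":"array","items":{"type":"array","items":{"type":"array","items":{"type":"number","minimum":-1,"maximum":1}}}}},"required":["series"]}

```bash
mkdir -p pics; cat > h.py <<'E'
from cell import ctrl
import numpy as np, cv2
def save(p,n): cv2.imwrite('pics/'+n,p['img'][:,:,::-1])
def ray(p,c,z):
    R=np.array(p['R']);t=np.array(p['t']).ravel()
    o=-R.T@t; d=R.T@np.array([(c[0]-p['cx'])/p['fx'],(c[1]-p['cy'])/p['fy'],1])
    return (o+d*(z-o[2])/d[2]).round(1)
def proj(p,X):
    c=np.array(p['R'])@np.array(X,float)+np.array(p['t']).ravel()
    return (c[:2]/c[2]*[p['fx'],p['fy']]+[p['cx'],p['cy']]).round(1)
E
python3 - <<'E'
from h import *
s=ctrl.read_state(); print(s['clock'],s['eef_pos'],s['tool_rot'],s['force'],s['width'])
zs=dict(supply=60,flap=95,flap_edge=97,spool=105,flux_jar=110,meter=20,cleaner=75)
for n in('scene','top'):
    p=ctrl.get_image(n); save(p,n+'0.png')
    for k,z in zs.items():
        try:
            for d in ctrl.recognise(p,k)[:1]: print(n,k,np.round(d['centre'],1),round(d['score'],2),ray(p,d['centre'],z))
        except Exception as e: print(n,k,e)
E
```

```text
0.0 [193.58544183 619.83712289 230.38866161] [-3.13967730e+00  1.01732170e-05  2.83882306e+00] [-0.35568472  0.58506569 -0.34301277] 85.52116492411686
scene supply [316.7 187.2] 0.89 [571.   85.3  60. ]
scene flap [315.1 165.9] 0.8 [535.5  82.6  95. ]
scene flap_edge [314.1 167.7] 0.58 [543.   80.1  97. ]
scene spool [357.  166.9] 0.67 [550.7 178.2 105. ]
scene flux_jar [274.2 164.6] 0.72 [542.8 -10.9 110. ]
scene meter [402.8 188.7] 0.64 [548.6 298.3  20. ]
scene cleaner [218.2 189.2] 0.62 [ 583.2 -140.7   75. ]
top supply [310.5 225. ] 0.95 [515.3  72.8  60. ]
top flap [307.  217.1] 0.75 [532.2  81.4  95. ]
top flap_edge [308.3 218.2] 0.61 [529.1  78.2  97. ]
top spool [267.9 205.9] 0.6 [560.6 179.8 105. ]
top flux_jar [344.6 211.1] 0.51 [544.5 -13.2 110. ]
top meter [225.1 219.9] 0.97 [535.8 304.   20. ]
top cleaner [389.5 202.7] 0.81 [ 569.6 -133.1   75. ]
```

```bash
python3 - <<'E'
import cv2
a=cv2.imread('pics/top0.png')[140:300,200:420]; cv2.imwrite('pics/topc.png',cv2.resize(a,None,fx=3.6,fy=3.6,interpolation=cv2.INTER_CUBIC)) 
a=cv2.imread('pics/scene0.png')[110:250,190:430]; cv2.imwrite('pics/scenec.png',cv2.resize(a,None,fx=3.3,fy=3.3,interpolation=cv2.INTER_CUBIC)) 
E
```

```text
(no output)
```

View pics/topc.png

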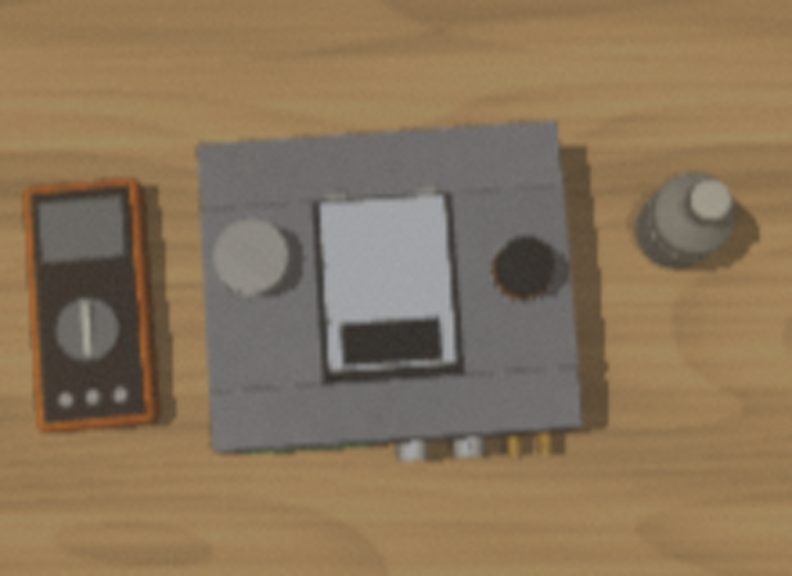

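View pics/scenec.png

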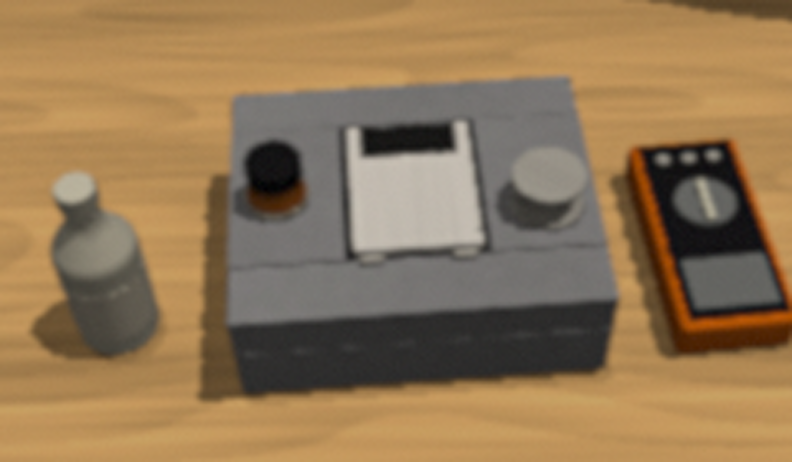

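The top crop shows the grey supply (deck corners at crop ≈(198,145), (557,122), (580,428), (213,450)), the light flap with its dark pad towards the robot (≈(390,340)), the spool on its left (250,257), the jar on its right (525,267), the meter further left and the bottle further right. The scene crop is seen from behind and agrees. Next I fit the supply pose to these corners.

```bash
cat >> h.py <<'E'
def W(P,l):
    x,y,a=P; c,s=np.cos(a),np.sin(a)
    return np.array([x+c*l[0]-s*l[1],y+s*l[0]+c*l[1],l[2]])
E
python3 - <<'E'
from h import *
from scipy.optimize import least_squares
D=[(110,130),(110,-130),(-110,-130),(-110,130)]
F=[(60,45),(60,-45),(-60,-45),(-60,45)]
t=[(198,145),(557,122),(580,428),(213,450)]; tf=[(318,200),(448,193),(462,368),(328,376)]
s=[(614,300),(228,325),(232,97),(570,78)]
obs={'top':[((*l,90),(200+c[0]/3.6,140+c[1]/3.6)) for l,c in zip(D,t)]+[((*l,97),(200+c[0]/3.6,140+c[1]/3.6)) for l,c in zip(F,tf)],
'scene':[((*l,90),(190+c[0]/3.3,110+c[1]/3.3)) for l,c in zip(D,s)]}
ps={n:ctrl.get_image(n) for n in obs}
def r(P,names): return np.concatenate([proj(ps[n],W(P,l))-c for n in names for l,c in obs[n]])
for names in (['top'],['scene'],['top','scene']):
    f=least_squares(lambda P:r(P,names),[530,82,0],diff_step=1e-3,x_scale=[100,100,1]); P=f.x
    print(names,P.round(3),'rms px',np.sqrt(np.mean(f.fun**2)).round(2))
for k,l in dict(edge=(-60,0,97),button=(-38,0,74),hinge=(62,0,90)).items(): print(k,W(P,l).round(1))
E
```

```text
['top'] [528.428  80.616   0.   ] rms px 2.0
['scene'] [536.052  80.315   0.   ] rms px 2.47
['top', 'scene'] [530.135  80.482   0.   ] rms px 2.36
edge [470.1  80.5  97. ]
button [492.1  80.5  74. ]
hinge [592.1  80.5  90. ]
```

The yaw did not move in the fit, because `proj` rounds its output. I'll remove the rounding and refit.

```bash
sed -i "s/p\['cy'\]\]).round(1)/p['cy']])/" h.py
cat > fit.py <<'E'
from h import *
from scipy.optimize import least_squares
D=[(110,130),(110,-130),(-110,-130),(-110,130)]
F=[(60,45),(60,-45),(-60,-45),(-60,45)]
t=[(198,145),(557,122),(580,428),(213,450)]; tf=[(318,200),(448,193),(462,368),(328,376)]
s=[(614,300),(228,325),(232,97),(570,78)]
obs={'top':[((*l,90),(200+c[0]/3.6,140+c[1]/3.6)) for l,c in zip(D,t)]+[((*l,97),(200+c[0]/3.6,140+c[1]/3.6)) for l,c in zip(F,tf)],
'scene':[((*l,90),(190+c[0]/3.3,110+c[1]/3.3)) for l,c in zip(D,s)]}
ps={n:ctrl.get_image(n) for n in obs}
def r(P,names): return np.concatenate([proj(ps[n],W(P,l))-c for n in names for l,c in obs[n]])
for names in (['top'],['scene'],['top','scene']):
    f=least_squares(lambda P:r(P,names),[530,82,0.05]); P=f.x
    print(names,P.round(3),'rms px',np.sqrt(np.mean(f.fun**2)).round(2))
for k,l in dict(edge=(-60,0,97),button=(-38,0,74),hinge=(62,0,90),press=(-50,0,97)).items(): print(k,W(P,l).round(1))
for n,c in dict(spool=(267.9,205.9,122),jar=(344.6,211.1,130)).items(): print(n,ray(ps['top'],c[:2],c[2]))
s=ctrl.read_state();print(s['clock'],s['eef_pos'],s['tool_rot'])
E
python3 fit.py
```

```text
['top'] [5.27918e+02 7.94910e+01 5.10000e-02] rms px 0.68
['scene'] [5.3629e+02 8.1278e+01 5.1000e-02] rms px 0.96
['top', 'scene'] [5.30063e+02 8.01600e+01 5.10000e-02] rms px 1.26
edge [470.1  77.1  97. ]
button [492.1  78.2  74. ]
hinge [592.   83.3  90. ]
press [480.1  77.6  97. ]
spool [558.2 178.1 122. ]
jar [541.9 -11.6 130. ]
1.0 [193.77275519 620.44841787 231.30156078] [-3.14156912e+00 -7.94015881e-05  2.83875098e+00]
```

>>> {"op": "step_arm", "data": {
  "series": [
    [[0,0,-0.1127,0,0,0,1],[0,0,-0.1127,0,0,0,1],[0,0,-0.1127,0,0,0,1],[0,0,-0.1127,0,0,0,1],[0,0,0,0,0,0,1],[0,0,0,0,0,0,1]]
  ]
}}

```text
clock: 1.6
eef_pos: [193.9, 620.4, 231.3]
tool_rot: [-3.142, -0.0, -3.093]
force: [-0.2, 0.5, 0.1]
width: 0.2
gripper_force: 0.0
```

```bash
cat >> h.py <<'E'
from scipy.spatial.transform import Rotation as Ro
P0=np.array([530.06,80.16,0.051])
def todo(l,P=P0):
    "tool-frame shift (fractions of 150 mm) from here to supply point l; also the TCP in the supply frame"
    s=ctrl.read_state(); T=Ro.from_euler('xyz',s['tool_rot']); e=np.array(s['eef_pos'])
    c,n=np.cos(P[2]),np.sin(P[2]); d=e-[P[0],P[1],0]
    print('t',round(s['clock'],2),'supply-frame TCP',np.round([c*d[0]+n*d[1],-n*d[0]+c*d[1],e[2]],1),'rot',np.round(s['tool_rot'],3),'F',np.round(s['force'],1),'w',round(s['width'],1))
    v=T.inv().apply(W(P,l)-e); print('shift',(v/150).round(3),np.linalg.norm(v).round()); return v
E
python3 -c "
from h import *
todo((-47,0,235)); print(np.round(ctrl.read_state()['qpos'],2))"
```

```text
t 1.6 supply-frame TCP [-308.2  556.7  231.3] rot [-3.142 -0.    -3.093] F [-0.2  0.5  0.1] w 0.2
shift [-1.749 -3.707 -0.025] 615.0
[-1.28  0.63 -0.06  1.52  0.04  1.    0.27]
```

>>> {"op": "step_arm", "data": {
  "series": [
    [[0,0,0,-0.1093,-0.2317,0,1],[0,0,0,-0.1093,-0.2317,0,1],[0,0,0,-0.1093,-0.2317,0,1],[0,0,0,-0.1093,-0.2317,0,1],[0,0,0,-0.1093,-0.2317,0,1],[0,0,0,-0.1093,-0.2317,0,1],[0,0,0,-0.1093,-0.2317,0,1],[0,0,0,-0.1093,-0.2317,0,1],[0,0,0,-0.1093,-0.2317,0,1],[0,0,0,-0.1093,-0.2317,0,1],[0,0,0,-0.1093,-0.2317,0,1],[0,0,0,-0.1093,-0.2317,0,1]]
  ]
}}

```text
clock: 2.8
eef_pos: [412.4, 212.7, 231.6]
tool_rot: [3.141, 0.001, -3.092]
force: [0.8, 0.1, 0.3]
width: 0.1
gripper_force: 0.0
```

>>> {"op": "step_arm", "data": {
  "series": [
    [[0,0,0,-0.1093,-0.2317,0,1],[0,0,0,-0.1093,-0.2317,0,1],[0,0,0,-0.1093,-0.2317,0,1],[0,0,0,-0.1093,-0.2317,0,1],[0,0,0,0,0,0.33,1],[0,0,0,0,0,0.27,1],[0,0,0,0,0,0,1]]
  ]
}}

```text
clock: 3.5
eef_pos: [480.7, 77.5, 137.5]
tool_rot: [-3.14, -0.01, -3.093]
force: [-0.4, -0.5, -0.7]
width: 0.1
gripper_force: 0.0
```

```bash
python3 -c "
from h import *
todo((-47,0,97)); p=ctrl.get_image('scene'); a=p['img'][90:240,200:400,::-1]; cv2.imwrite('pics/s1.png',cv2.resize(a,None,fx=3.8,fy=3.8,interpolation=cv2.INTER_CUBIC))"
```

```text
t 3.5 supply-frame TCP [-49.4  -0.2 137.5] rot [-3.14  -0.01  -3.093] F [-0.4 -0.5 -0.7] w 0.1
shift [-0.019  0.002  0.27 ] 41.0
```

View pics/s1.png

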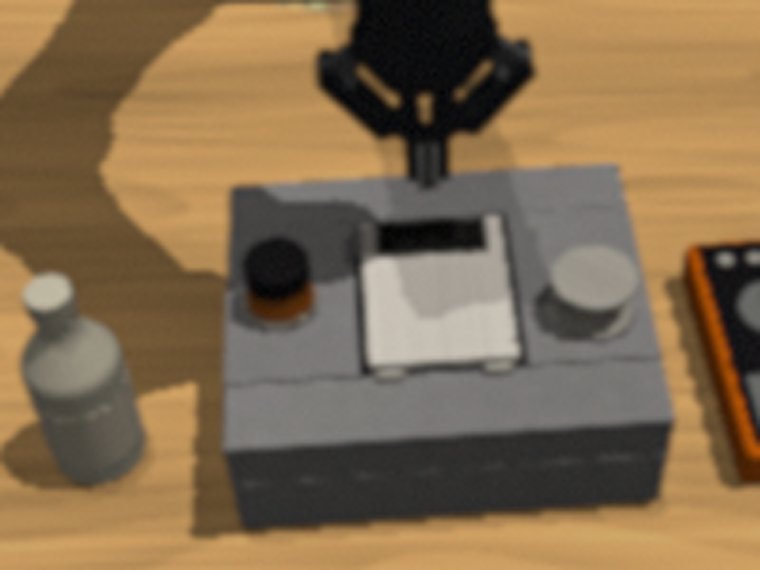

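The closed fingertips (crop ≈(428,182)) hang centred over the dark pad (≈(430,235)), clear of the jar and spool. Pressing now.

>>> {"op": "step_arm", "data": {
  "series": [
    [[0,0,0,0,0,0.1,1],[0,0,0,0,0,0.1,1],[0,0,0,0,0,0.05,1],[0,0,0,0,0,0.04,1],[0,0,0,0,0,0.02,1],[0,0,0,0,0,0.02,1],[0,0,0,0,0,0,1]]
  ]
}}

```text
clock: 4.25
eef_pos: [484.8, 78.9, 92.1]
tool_rot: [3.141, 0.001, -3.09]
force: [-0.3, 0.6, 2.6]
width: -0.1
gripper_force: 0.7
```

>>> {"op": "step_arm", "data": {
  "series": [
    [[0,0,0,0,0,0.02,1],[0,0,0,0,0,0.02,1],[0,0,0,0,0,0,1]]
  ]
}}

```text
clock: 4.55
eef_pos: [484.9, 78.9, 87.5]
tool_rot: [3.141, 0.002, -3.09]
force: [-3.2, 0.6, 23.5]
width: 0.0
gripper_force: 11.9
```

The force jump says it is on the stop, so I release it and clear upwards.

>>> {"op": "step_arm", "data": {
  "series": [
    [[0,0,0,0,0,-0.1,1],[0,0,0,0.05,0,-0.3,1],[0,0,0,0.05,0,-0.3,1],[0,0,0,0,0,-0.3,1],[0,0,0,0,0,-0.3,1],[0,0,0,0,0,0,1],[0,0,0,0,0,0,1],[0,0,0,0,0,0,1],[0,0,0,0,0,0,1],[0,0,0,0,0,0,1],[0,0,0,0,0,0,1],[0,0,0,0,0,0,1]]
  ]
}}

```text
clock: 5.75
eef_pos: [469.1, 77.7, 280.3]
tool_rot: [-3.141, -0.001, -3.09]
force: [-0.9, 0.2, 0.6]
width: 0.1
gripper_force: 0.0
```

```bash
python3 -c "
from h import *
todo((-38,0,120)); 
p=ctrl.get_image('scene'); a=p['img'][60:220,220:420,::-1]; cv2.imwrite('pics/s2.png',cv2.resize(a,None,fx=3.7,fy=3.7,interpolation=cv2.INTER_CUBIC))
P=P0
for nm in('flap','flap_edge','button_top'): print(nm,ctrl.recognise(p,nm)[:1])
c=np.cos(1.15);s=np.sin(1.15)
print('exp edge',proj(p,W(P,(62-122*c+7*s,0,90+122*s+7*c))),'btn',proj(p,W(P,(-38,0,74))))
q=ctrl.get_image('top'); r=ctrl.recognise(q,'button_top')[:1]; print(r, r and ray(q,r[0]['centre'],74), 'exp',proj(q,W(P,(-38,0,74))))
"
```

```text
t 5.75 supply-frame TCP [-61.    0.7 280.3] rot [-3.141e+00 -1.000e-03 -3.090e+00] F [-0.9  0.2  0.6] w 0.1
shift [-0.154 -0.004  1.069] 162.0
flap [{'centre': [313.8, 159.5], 'score': 0.56}]
flap_edge [{'centre': [315.6, 159.7], 'score': 0.93}]
button_top []
exp edge [313.86406559 134.47730582] btn [313.12221729 158.81402134]
[] [] exp [308.48908213 233.49233262]
```

View pics/s2.png

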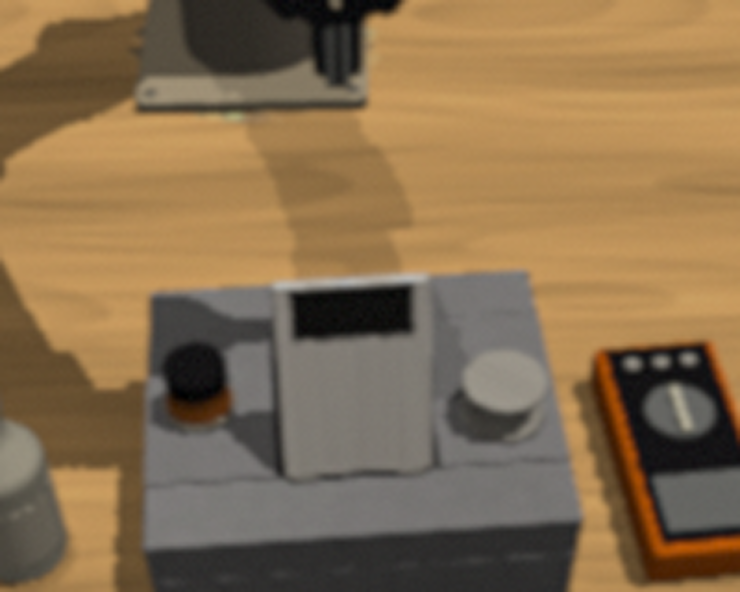

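The flap stands fully open: its top edge is at crop (352,284) and its foot at (357,475). The tool is clear at (338,80). I check the top view for the button.

```bash
python3 -c "
from h import *
p=ctrl.get_image('top'); a=p['img'][170:280,240:380,::-1]; cv2.imwrite('pics/t2.png',cv2.resize(a,None,fx=5,fy=5,interpolation=cv2.INTER_CUBIC))
c=np.cos(1.15);s=np.sin(1.15)
for P in (P0,P0+[5,0,0]):
  for l in ((-110,-130,90),(110,-130,90),(-38,0,74),(62-122*c+7*s,45,90+122*s+7*c),(62-122*c+7*s,-45,90+122*s+7*c)): print(l,((proj(p,W(P,l))-[240,170])*5).round())
print('tcp',((proj(p,ctrl.read_state()['eef_pos'])-[240,170])*5).round())
"
```

```text
(-110, -130, 90) [609. 442.]
(110, -130, 90) [575.  14.]
(-38, 0, 74) [342. 317.]
(np.float64(18.553879793956444), 45, np.float64(204.21661279797266)) [235. 179.]
(np.float64(18.553879793956444), -45, np.float64(204.21661279797266)) [431. 167.]
(-110, -130, 90) [609. 432.]
(110, -130, 90) [575.   5.]
(-38, 0, 74) [342. 308.]
(np.float64(18.553879793956444), 45, np.float64(204.21661279797266)) [235. 168.]
(np.float64(18.553879793956444), -45, np.float64(204.21661279797266)) [431. 156.]
tcp [341. 334.]
```

View pics/t2.png

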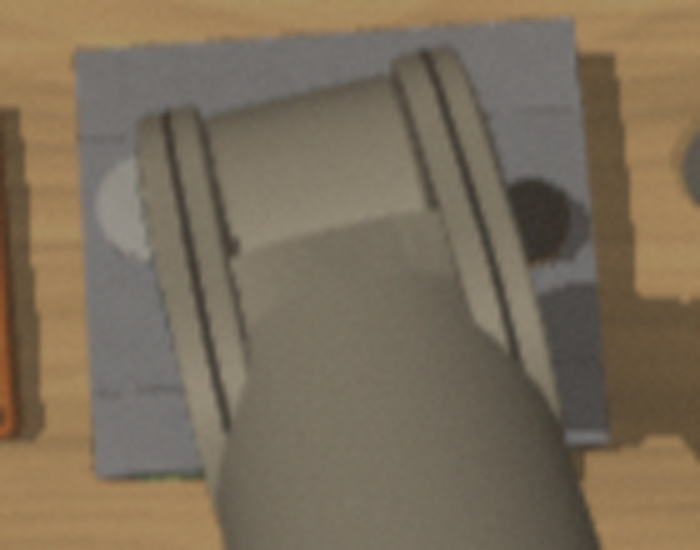

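The arm hides the button from above, but the deck corners (575,18) and (608,440) match the fitted pose. I tilt the tool 10° so the body leans away from the flap.

>>> {"op": "step_arm", "data": {
  "series": [
    [[0,-0.1111,0,0,0,0,1],[0,-0.1111,0,0,0,0,1],[0,0,0,0,0,0,1]]
  ]
}}

```text
clock: 6.4
eef_pos: [466.4, 77.4, 280.5]
tool_rot: [-3.141, 0.172, -3.09]
force: [-1.0, -0.5, -0.9]
width: 0.1
gripper_force: 0.0
```

```bash
python3 -c "
from h import *
todo((-34,0,180)); todo((-34,0,80)); print(np.round(ctrl.read_state()['qpos'],2))"
```

```text
t 6.4 supply-frame TCP [-63.7   0.5 280.5] rot [-3.141  0.172 -3.09 ] F [-1.  -0.5 -0.9] w 0.1
shift [-0.08  -0.003  0.694] 105.0
t 6.4 supply-frame TCP [-63.7   0.5 280.5] rot [-3.141  0.172 -3.09 ] F [-1.  -0.5 -0.9] w 0.1
shift [ 0.034 -0.003  1.351] 203.0
[-0.26  0.23  0.01  2.07  0.05  0.67  1.34]
```

>>> {"op": "step_arm", "data": {
  "series": [
    [[0,0,0,0.007,0,0.27,1],[0,0,0,0.007,0,0.27,1],[0,0,0,0.007,0,0.27,1],[0,0,0,0.007,0,0.27,1],[0,0,0,0.006,-0.003,0.27,1],[0,0,0,0,0,0,1],[0,0,0,0,0,0,1]]
  ]
}}

```text
clock: 7.1
eef_pos: [491.9, 74.8, 107.8]
tool_rot: [-3.129, 0.16, -3.089]
force: [0.4, -0.5, 1.1]
width: -0.3
gripper_force: 0.0
```

```bash
python3 -c "
from h import *
todo((-34,0,68))"
```

```text
t 7.1 supply-frame TCP [-38.4  -3.4 107.8] rot [-3.129  0.16  -3.089] F [ 0.4 -0.5  1.1] w -0.3
shift [0.013 0.026 0.266] 40.0
```

>>> {"op": "step_arm", "data": {
  "series": [
    [[0,0,0,0.003,0.012,0.067,1],[0,0,0,0.003,0.012,0.067,1],[0,0,0,0.003,0,0.067,1],[0,0,0,0,0,0,1],[0,0,0,0,0,0,1]]
  ]
}}

```text
clock: 7.6
eef_pos: [494.8, 77.8, 79.0]
tool_rot: [-3.128, 0.161, -3.089]
force: [-0.5, -0.7, 0.2]
width: 0.4
gripper_force: 0.0
```

```bash
python3 -c "
from h import *
todo((-34,0,67))"
```

```text
t 7.6 supply-frame TCP [-35.3  -0.5  79. ] rot [-3.128  0.161 -3.089] F [-0.5 -0.7  0.2] w 0.4
shift [0.004 0.005 0.081] 12.0
```

>>> {"op": "step_arm", "data": {
  "series": [
    [[0,0,0,0.004,0,0.02,1],[0,0,0,0.004,0,0.02,1],[0,0,0,0.003,0,0.02,1],[0,0,0,0,0,0,1]]
  ]
}}

```text
clock: 8.0
eef_pos: [494.7, 78.0, 69.9]
tool_rot: [-3.128, 0.162, -3.089]
force: [1.7, -0.9, 1.9]
width: 0.0
gripper_force: 0.5
```

>>> {"op": "step_arm", "data": {
  "series": [
    [[0,0,0,0.002,0,0.013,1],[0,0,0,0,0,0,1]]
  ]
}}

```text
clock: 8.2
eef_pos: [494.7, 78.0, 67.5]
tool_rot: [-3.128, 0.162, -3.089]
force: [1.1, -0.5, 3.4]
width: -0.4
gripper_force: 1.4
```

>>> {"op": "step_arm", "data": {
  "series": [
    [[0,0,0,0.002,0,0.013,1],[0,0,0,0,0,0,1]]
  ]
}}

```text
clock: 8.4
eef_pos: [494.8, 78.0, 66.7]
tool_rot: [-3.128, 0.163, -3.088]
force: [-2.6, -1.1, 20.9]
width: -0.2
gripper_force: 10.4
```

The force climbed from 3 to 21 N with the tip at about z 65, so the button is home. I retreat, straighten up and go behind the flap.

>>> {"op": "step_arm", "data": {
  "series": [
    [[0,0,0,-0.034,0,-0.197,1],[0,0,0,-0.034,0,-0.197,1],[0,0,0,-0.034,0,-0.197,1],[0,0,0,-0.034,0,-0.197,1],[0,0,0,-0.034,0,-0.197,1],[0,0,0,-0.034,0,-0.197,1],[0,0,0,-0.034,0,-0.197,1],[0,0,0,0,0,0,1],[0,0.105,0,0,0,0,1],[0,0.105,0,0,0,0,1],[0,0,0,0,0,0,1]]
  ]
}}

```text
clock: 9.5
eef_pos: [497.2, 80.5, 273.6]
tool_rot: [-3.13, -0.007, -3.093]
force: [0.3, 0.1, -1.1]
width: -0.0
gripper_force: 0.0
```

```bash
python3 -c "
from h import *
todo((80,0,280))
p=ctrl.get_image('scene');save(p,'x.png');print(ctrl.recognise(p,'breaker_button')[:1])"
```

```text
t 9.5 supply-frame TCP [-32.8   2.  273.6] rot [-3.13  -0.007 -3.093] F [ 0.3  0.1 -1.1] w -0.0
shift [-0.752 -0.012 -0.048] 113.0
[]
```

>>> {"op": "step_arm", "data": {
  "series": [
    [[0,0,0,-0.19,-0.003,0,1],[0,0,0,-0.19,-0.003,0,1],[0,0,0,-0.19,-0.003,0,1],[0,0,0,-0.19,-0.003,0,1],[0,0,0,0,0,0,1],[0,0,0,0,0,0.2,1],[0,0,0,0,0,0.2,1],[0,0,0,0,0,0.2,1],[0,0,0,0,0,0.07,1],[0,0,0,0,0,0,1]]
  ]
}}

```text
clock: 10.6
eef_pos: [607.5, 83.1, 172.5]
tool_rot: [-3.128, -0.008, -3.09]
force: [-0.4, 0.6, 0.7]
width: 0.3
gripper_force: 0.0
```

```bash
python3 -c "
from h import *
todo((45,0,172))
p=ctrl.get_image('scene'); a=p['img'][60:220,220:420,::-1]; cv2.imwrite('pics/s3.png',cv2.resize(a,None,fx=3.7,fy=3.7,interpolation=cv2.INTER_CUBIC))
prev=None
for th in (1.15,1.0,.85,.7,.55,.4,.27,.15,.05,-.03,-.08):
  d=85+13*(1.15-th)/1.2; c,s=np.cos(th),np.sin(th); q=np.array([62-d*c+7*s+11,90+d*s+7*c])
  print(th,q.round(1), None if prev is None else ((prev-q)/150).round(3)); prev=q
"
```

```text
t 10.6 supply-frame TCP [ 77.5  -1.  172.5] rot [-3.128 -0.008 -3.09 ] F [-0.4  0.6  0.7] w 0.3
shift [0.217 0.007 0.005] 33.0
1.15 [ 44.7 170.4] None
1.0 [ 32.1 166.7] [0.084 0.025]
0.85 [ 20.  160.9] [0.08  0.038]
0.7 [  8.8 153.3] [0.075 0.051]
0.55 [ -1.3 143.8] [0.067 0.063]
0.4 [-10.  132.7] [0.058 0.074]
0.27 [-16.2 122. ] [0.041 0.072]
0.15 [-20.7 111.2] [0.03  0.071]
0.05 [-23.4 101.8] [0.018 0.063]
-0.03 [-24.9  94.1] [0.01  0.052]
-0.08 [-25.6  89.1] [0.004 0.033]
```

View pics/s3.png

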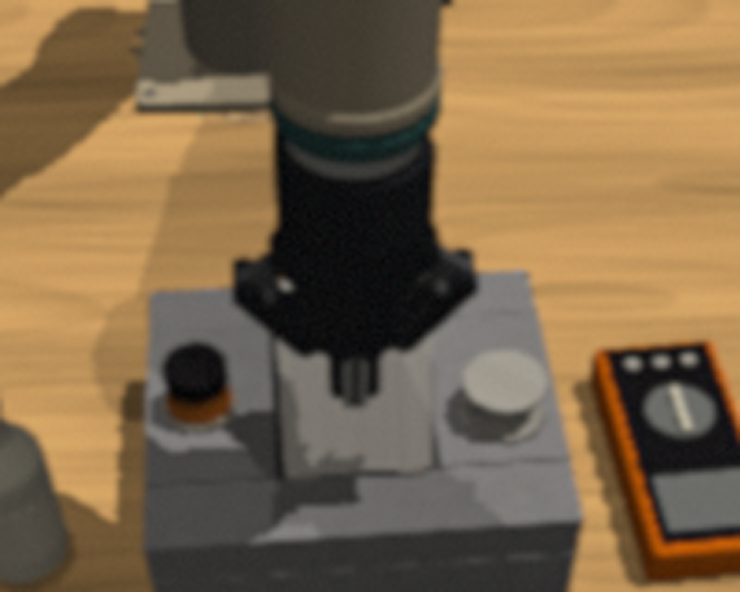

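The fingertips (crop (355,400)) are behind the open flap, centred, and clear of the jar and spool. I push towards the front panel and then down along the arc.

>>> {"op": "step_arm", "data": {
  "series": [
    [[0,0,0,0.11,0.003,0,1],[0,0,0,0.107,0.003,0.01,1],[0,0,0,0.084,0,0.025,1],[0,0,0,0.08,0,0.038,1],[0,0,0,0.075,0,0.051,1],[0,0,0,0.067,0,0.063,1],[0,0,0,0.058,0,0.074,1],[0,0,0,0,0,0,1]]
  ]
}}

```text
clock: 11.45
eef_pos: [521.9, 79.6, 136.1]
tool_rot: [-3.128, -0.004, -3.09]
force: [-0.3, -0.2, 3.2]
width: -0.3
gripper_force: 0.6
```

```bash
python3 -c "
from h import *
todo((-23.4,0,101.8))"
```

```text
t 11.45 supply-frame TCP [-8.200e+00 -1.000e-01  1.361e+02] rot [-3.128 -0.004 -3.09 ] F [-0.3 -0.2  3.2] w -0.3
shift [0.101 0.004 0.229] 38.0
```

>>> {"op": "step_arm", "data": {
  "series": [
    [[0,0,0,0.05,0,0.08,1],[0,0,0,0.04,0,0.075,1],[0,0,0,0.02,0,0.07,1],[0,0,0,0.005,0,0.025,1],[0,0,0,0,0,0.02,1],[0,0,0,0,0,0,1]]
  ]
}}

```text
clock: 12.05
eef_pos: [504.3, 77.8, 94.4]
tool_rot: [-3.128, -0.006, -3.091]
force: [0.6, -0.5, 1.3]
width: 0.2
gripper_force: 0.3
```

>>> {"op": "step_arm", "data": {
  "series": [
    [[0,0,0,0,0,0.02,1],[0,0,0,0,0,0,1]]
  ]
}}

```text
clock: 12.25
eef_pos: [504.2, 77.7, 91.3]
tool_rot: [-3.128, -0.006, -3.091]
force: [-0.7, 0.6, 2.5]
width: 0.3
gripper_force: 1.1
```

>>> {"op": "step_arm", "data": {
  "series": [
    [[0,0,0,0,0,0.02,1],[0,0,0,0,0,0,1]]
  ]
}}

```text
clock: 12.45
eef_pos: [504.3, 77.8, 89.9]
tool_rot: [-3.127, -0.005, -3.091]
force: [-4.1, -1.1, 19.5]
width: -0.2
gripper_force: 9.9
```

The force rise at z 89.9 matches the stop. I release and lift clear.

>>> {"op": "step_arm", "data": {
  "series": [
    [[0,0,0,0,0,-0.05,1],[0,0,0,0,0,-0.1,1],[0,0,0,0,0,-0.2,1],[0,0,0,0,0,-0.25,1],[0,0,0,0,0,-0.25,1],[0,0,0,0,0,-0.25,1],[0,0,0,0,0,0,1],[0,0,0,0,0,0,1],[0,0,0,0,0,0,1],[0,0,0,0,0,0,1],[0,0,0,0,0,0,1],[0,0,0,0,0,0,1]]
  ]
}}

```text
clock: 13.65
eef_pos: [505.2, 80.0, 252.9]
tool_rot: [-3.129, -0.007, -3.091]
force: [-0.2, 0.5, 0.6]
width: 0.0
gripper_force: 0.0
```

```bash
python3 -c "
from h import *
todo((-34,0,250))
p=ctrl.get_image('scene'); a=p['img'][60:220,220:420,::-1]; cv2.imwrite('pics/s4.png',cv2.resize(a,None,fx=3.7,fy=3.7,interpolation=cv2.INTER_CUBIC))"
```

```text
t 13.65 supply-frame TCP [-24.9   1.1 252.9] rot [-3.129 -0.007 -3.091] F [-0.2  0.5  0.6] w 0.0
shift [ 0.061 -0.007  0.02 ] 10.0
```

View pics/s4.png

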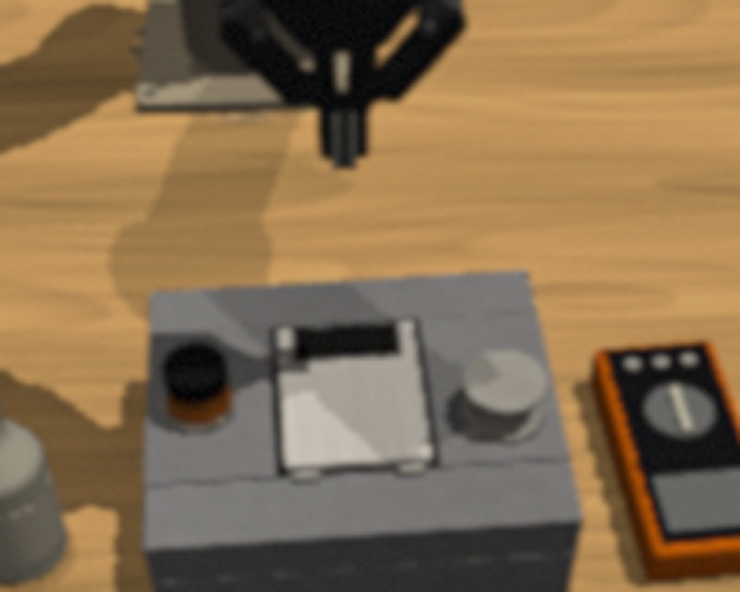

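The flap lies shut and latched (pad at crop (347,340), a second after release). The jar (195,383) and spool (505,385) have not moved, and the tool is clear at (345,160).

```bash
python3 -c "
from h import *
print(ctrl.finish_job())"
```

```text
the job is handed in; nothing more can be done
None
```

I popped the flap open, pushed the breaker button to its stop and pressed the flap shut again. The last picture shows it shut with the jar and spool unmoved. I judged the button by force and depth because no camera could see it. I handed the job in at about 14 s; no verdict came back.

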